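# Reverse a turned lamp stem in its finishing stand

### The arm

A 6-joint arm with a two-finger parallel gripper is mounted at the origin on the work surface. World frame = base frame: x ahead of the robot, y to its left, z up, the work surface at z = 0. Lengths are in m, angles in degrees, forces in N, time in s.
With the tool pointing down it reaches from about 0.325 to 0.775 m from the base axis. Payload 5.5 kg.
Tool frame: the origin (TCP) lies at the centre of the arm's flange, where the gripper is bolted on; the fingertips stand 182 mm ahead of it and the grasp point (between the pads) lies 163 mm ahead of it; z points along the fingers, y is the direction in which the jaws open and shut (so a half turn about z gives the same grasp; the last joint's range is limited). The gripper opens to 88 mm and grips with 3 to 60 N. Pads are 20 mm wide; open, the fingers measure 115 mm over their backs; the gripper's body (75 mm by 178 mm) begins 61 mm behind the grasp point.
Start: joints at [-80.426, 5.22, 70.514, -0, 104.267, -3.249], TCP at [0.133, -0.585, 0.405] pointing down, gripper open.
Joint ranges: [-164.24, 164.24], [-49.07, 125.15], [9.68, 141.18], [-86.29, 266.29], [3.28, 154.24], [-151.56, 151.56]. Speed limits (degrees/s): [147.25, 147.25, 172.46, 180, 180, 180].

### API

Orientations are given as [roll, pitch, yaw] about the fixed x, y, z axes, in that order (R = Rz(yaw) Ry(pitch) Rx(roll)).
In Python, from station import r gives the robot as it stands. The module is installed in compiled form; this text tells all that it offers. Calls block until the motion is done:
- r.reach(position, orientation): joint-space move of the TCP to a pose.
- r.servo_line(position, rotation=None, speed=0.15): straight line of the TCP; rotation=None keeps the orientation; speed is the mean speed in m/s.
- r.move_joints(angles): joint-space move.
- r.let_go() and r.grab(squeeze=None): open the fingers fully, or close them until they stop; squeeze is the grip in N (None keeps the last).
- r.wait(seconds).
- r.inverse_kinematics(position, orientation): joint angles nearest the present ones, or None.
- r.sense(): the state.
- r.snapshot(name): name is "scene" or "top" or "wrist"; returns a dict with "frame" (420x560x3 uint8, red, green, blue), "fx", "fy", "cx", "cy" (pixels), "R" (3x3) and "t" (3): a world point X has camera coordinates R X + t. Camera axes: x right, y down, z forward; pixel columns grow to the right and rows downward; lengths in m; the calibration is good to about 2 mm. A picture is of the moment at which its call begins. There is no depth.
A pose or a line that the arm cannot do raises r.IKError and nothing moves.
- r.hand_in(): hands the job in, once; it reports no verdict.
The state is a dict: "clock": time; "joints": joint angles; "joint_vel": joint speeds; "joint_torque": joint torques, N m; "tcp_pos": TCP position; "orientation": TCP orientation; "contact_force": force on the tool from outside, world axes, zero at the start; "torque": the same for the moment, N m; "opening": finger opening in m.
Only numpy, scipy, OpenCV 4.12 (cv2) and the standard library are available. Lean on these libraries where they do the work, as an engineer would, in place of code of your own. Each camera call takes 0.05 s, during which the arm holds its last target.

### The job

Two turned wooden stems lie in low notched stands on the bench; only one of them has a bulb cup at one end. Lift that one out of its stand, turn it end for end and lay it back in the same stand, centred in both notches, so that its cup now lies between the walls of the stand's upright end guard and its tail is free for oiling. Set it down rather than letting it fall, do not knock the guard, and leave the plain stem as it lies.

Things in the scene. Friction and masses are not known exactly. Their poses are not given: they have to be found in the camera images.
- lamp_stem: Brown wooden stem with a bulb cup, 260 mm long, 0.2 kg. Origin: on its axis at the centre of the cup's open mouth; x points along the stem out of the mouth (roll about x is free). Along x: cup (50 mm diameter) 0 to -45 mm, straight 28 mm shaft to -230, tail taper to 18 mm at -260. Mid-length, to grip: x = -130. Starts in its stand, centred within 10 mm, cup away from the end guard.
- stand: Fixed plywood stand of the cup stem (the plain stem's is the same). Origin: bench level, midway between two forks; z up, x along it, away from the end guard. Forks at x = +50 and -50 mm, 14 mm thick, tips 92 mm high, open 90 degree V notches 70 mm wide at the top. A stem seated in them lies along x, its axis 75 mm above the bench. Base 112 mm wide, 14 mm thick, x -175 to +75.
- end_guard: Fixed upright plywood guard at the -x end of the cup stem's stand, U-shaped from above, open to +x: end wall 16 mm thick, 112 mm wide; two side walls 8 mm thick (inner faces 96 mm apart) reaching to x = -85 mm of the stand; top 110 mm above the bench. Origin at bench level under the end wall, x = -165 of the stand; axes as the stand's. A centred stem ends 27 mm from the end wall.
- plain_stem: The other stem, to be left alone: same wood, same 28 mm shaft and 260 mm length, both ends tapered, no cup, 0.15 kg, lying in the second stand. Origin on its axis at mid-length; x along it.

How it is judged (in metres and radians):
At the end, for the whole second after the job is handed in: The lamp stem rests released in its own stand, reversed, cup in the end guard: mouth 130 mm from the stand's middle within 18 mm, within 12 mm sideways and 10 mm of its seated height, along the stand within 10 degrees. The plain stem is within 15 mm of its start (x of lamp_stem in the frame of stand between -0.148 and -0.112 m and y of lamp_stem in the frame of stand between -0.012 and 0.012 m and z of lamp_stem in the frame of stand between 0.065 and 0.085 m and angle between the x axis of lamp_stem and the x axis of stand, either way round below 0.175 rad and linear speed of lamp_stem below 0.02 m/s and distance of plain_stem from where it was at the start of the episode below 0.015 m); the robot touches nothing.
It fails at once if the end guard of the stand is knocked (over 3 N) by the stem, the robot or anything else (contact force between end_guard and anything else above 3 N).
It fails at once if the lamp stem is let fall (faster than 0.45 m/s, about a 10 mm drop, with no finger on it) (contact force between the fingers and lamp_stem below 0.05 N and linear speed of lamp_stem above 0.45 m/s).
It fails at once if the plain stem is moved by more than 15 mm (distance of plain_stem from where it was at the start of the episode above 0.015 m).
It also fails if it takes over 42 s, if anything falls off the work surface, if the arm or the gripper's body presses on something with over 40 N, if the wrist force passes 120 N, or if a joint passes its speed limit or range.

## Working session

There is one attempt and no reset: what is moved stays moved. The work goes in short steps, each a Python script; the robot and the scene stay as the last script left them, time stands still between calls to the robot, and variables do not carry over. Pictures are saved under pics/ and viewed, and the job is handed in when it is done.

```bash
mkdir -p pics
cat > h.py <<'E'
import numpy as np, cv2
from station import r
def snap(n,f):
    s=r.snapshot(n); cv2.imwrite('pics/'+f,s['frame'][:,:,::-1]); np.savez('pics/'+f[:-4]+'.npz',**s); return s
def proj(s,X):
    X=np.atleast_2d(X); c=X@np.array(s['R']).T+np.array(s['t']); return np.c_[c[:,0]/c[:,2]*s['fx']+s['cx'],c[:,1]/c[:,2]*s['fy']+s['cy']]
def ray(s,uv):
    R=np.array(s['R']);t=np.array(s['t']); d=R.T@np.array([(uv[0]-s['cx'])/s['fx'],(uv[1]-s['cy'])/s['fy'],1]); return -R.T@t,d/np.linalg.norm(d)
def onz(s,uv,z):
    o,d=ray(s,uv); return o+d*(z-o[2])/d[2]
def tri(obs):
    A=np.zeros((3,3));b=np.zeros(3)
    for s,uv in obs:
        o,d=ray(s,uv);P=np.eye(3)-np.outer(d,d);A+=P;b+=P@o
    X=np.linalg.solve(A,b); return X,[float(np.linalg.norm((np.eye(3)-np.outer(d,d))@(X-o))) for o,d in [ray(s,uv) for s,uv in obs]]
E
python3 - <<'E'
from h import *
for n in ['scene','top','wrist']:
    s=snap(n,n+'0.png'); print(n,s['fx'],s['cx'],s['cy'],-np.array(s['R']).T@np.array(s['t']),np.array(s['R']).round(2).tolist())
st=r.sense();print({k:np.round(v,3).tolist() for k,v in st.items()})
E
```

```text
scene 422.67071571850437 278.692629365788 209.2587631296168 [1.01544887 0.42311088 0.89698429] [[-0.69, 0.73, 0.0], [0.57, 0.54, -0.61], [-0.45, -0.42, -0.79]]
top 425.5693461714107 282.37674352484356 208.6297983152342 [ 0.37376756 -0.02844333  0.90374212] [[-0.0, -1.0, -0.01], [-0.98, 0.0, -0.19], [0.19, 0.01, -0.98]]
wrist 375.54864273411147 279.94621003637224 214.50975918915466 [ 0.20444902 -0.5685745   0.38329361] [[0.22, -0.97, -0.0], [-0.94, -0.21, 0.27], [-0.26, -0.06, -0.96]]
{'clock': 0.15, 'joints': [-80.426, 5.255, 70.566, 0.002, 104.266, -3.249], 'joint_vel': [-0.03, -0.153, -0.319, -0.03, -0.121, 0.006], 'joint_torque': [0.002, -44.705, -40.691, 0.07, 0.027, -0.0], 'tcp_pos': [0.133, -0.585, 0.404], 'orientation': [-179.914, -0.007, 12.824], 'contact_force': [1.018, 0.296, -0.429], 'torque': [0.024, 0.041, -0.034], 'opening': 0.088}
```

View pics/scene0.png

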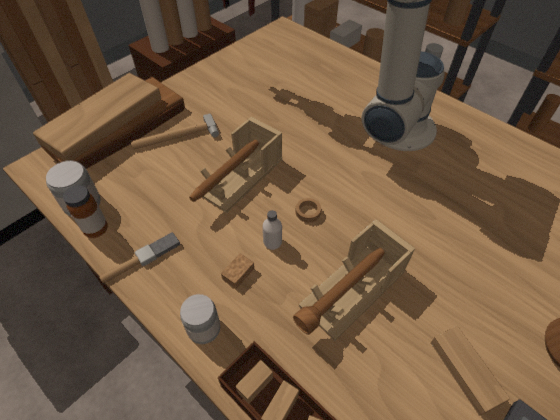

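View pics/top0.png

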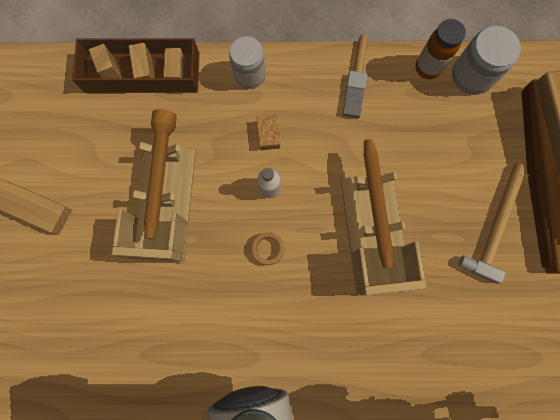

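View pics/wrist0.png

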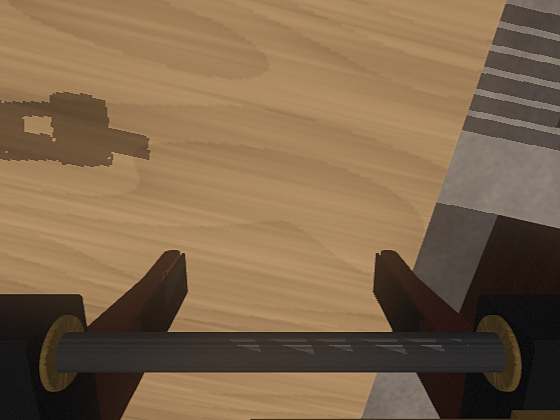

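The scene and top views agree. The cup stem is at top px (163,120) for the cup and (150,235) for the tail, with its guard on the robot side. The plain stem is the one on the right, around (380,200). I'll enlarge crops to pick points.

Run:
```python
from h import *
a=cv2.imread('pics/top0.png')[95:270,95:215]; b=cv2.imread('pics/scene0.png')[215:340,290:420]
cv2.imwrite('pics/ztop0.png',cv2.resize(a,None,fx=3.4,fy=3.4,interpolation=cv2.INTER_CUBIC)); cv2.imwrite('pics/zscene0.png',cv2.resize(b,None,fx=4.6,fy=4.6,interpolation=cv2.INTER_CUBIC))
d=dict(np.load('pics/top0.npz'))
for p in [(163,115),(150,235),(180,250)]: print(p,onz(d,p,.075).round(3))
hsv=cv2.cvtColor(cv2.imread('pics/top0.png'),cv2.COLOR_BGR2HSV)
for p in [(165,120),(157,170),(152,230),(185,170),(150,254),(220,200)]: print(p,hsv[p[1],p[0]])
```

```text
(163, 115) [0.732 0.223 0.075]
(150, 235) [0.482 0.236 0.075]
(180, 250) [0.452 0.176 0.075]
(165, 120) [ 16 178 150]
(157, 170) [ 16 182 133]
(152, 230) [ 16 182 140]
(185, 170) [ 18 121 158]
(150, 254) [ 19 118 175]
(220, 200) [ 17 140 162]
```

View pics/ztop0.png

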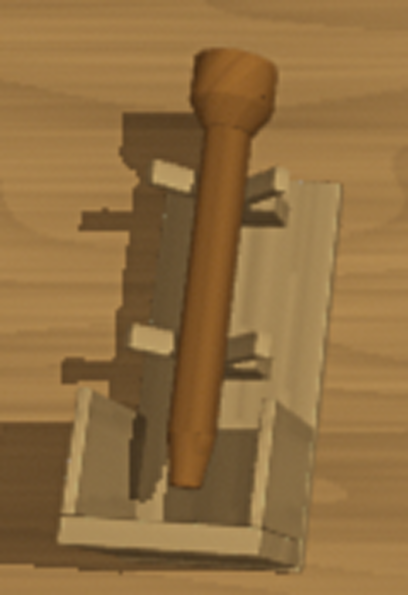

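View pics/zscene0.png

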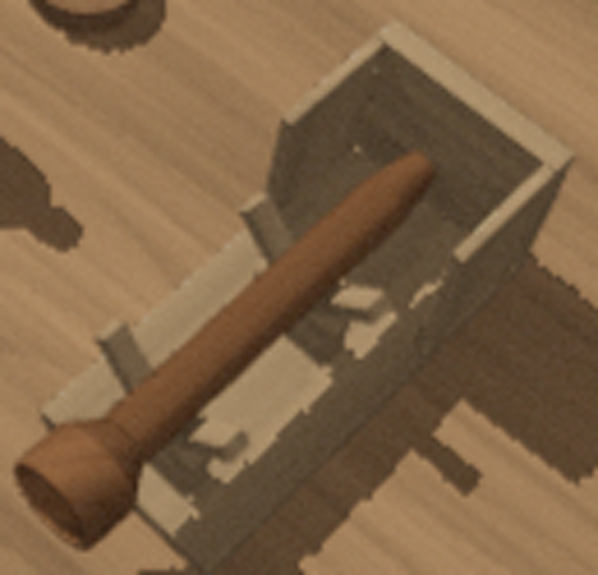

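```bash
cat > m.py <<'E'
from h import *
T=dict(np.load('pics/top0.npz'));S=dict(np.load('pics/scene0.npz'))
zt=lambda u,v:((u+.5)/3.4-.5+95,(v+.5)/3.4-.5+95)
zs=lambda u,v:((u+.5)/4.6-.5+290,(v+.5)/4.6-.5+215)
def P(n,a,b):
    X,e=tri([(T,zt(*a)),(S,zs(*b))]); print(n,X.round(4),np.round(e,4)); return X
a=P('outer+y',(58,543),(574,157)); b=P('outer-y',(260,558),(395,20))
c=P('tail',(185,487),(428,165))
P('sidewall+y tip',(82,386),(462,258)); P('sidewall-y tip',(268,400),(287,120))
P('rearbase -y',(340,183),(45,415))
e=P('fork+50 +y tip outer',(153,170),(0,0)) if 0 else None
d=a-b;print('wall len',np.linalg.norm(d),'yaw of stand x',np.degrees(np.arctan2(-d[0],d[1])))
# stem axis from masks, both views -> plane intersection
def mask(f,box):
    h=cv2.cvtColor(cv2.imread(f),cv2.COLOR_BGR2HSV); m=((h[...,1]>160)&(h[...,0]<18)).astype('uint8')
    z=np.zeros_like(m);x0,y0,x1,y1=box;z[y0:y1,x0:x1]=m[y0:y1,x0:x1]; n,l,st,_=cv2.connectedComponentsWithStats(z); k=1+np.argmax(st[1:,4]); return (l==k).astype('uint8')
for f,bx in [('top0',(95,95,215,270)),('scene0',(290,215,420,340))]:
    m=mask(f'pics/{f}.png',bx); print(f,m.sum(),cv2.boundingRect(m)); cv2.imwrite(f'pics/m_{f}.png',cv2.resize(m[bx[1]:bx[3],bx[0]:bx[2]]*255,None,fx=3,fy=3))
E
python3 m.py
```

```text
outer+y [0.4419 0.2955 0.1058] [0.0007 0.0007]
outer-y [0.4332 0.1844 0.1048] [0.0001 0.0001]
tail [0.4754 0.2387 0.0755] [0.0014 0.0014]
sidewall+y tip [0.5287 0.2878 0.1102] [0.0004 0.0004]
sidewall-y tip [0.5212 0.1829 0.1082] [0.0005 0.0005]
rearbase -y [0.6813 0.1705 0.0096] [0.0013 0.0013]
wall len 0.11151264752029874 yaw of stand x -4.494723370927837
top0 1978 (144, 109, 33, 130)
scene0 21 (324, 301, 10, 9)
```

The corner triangulation gives a guard 111.5 mm wide at a height of 105–110 mm, and a stand yaw of about -4.5°. The origin comes out near (0.610, 0.227). Next I'll check the IK for both yaws and look from above with the wrist camera at two positions.

Run:
```python
from h import *
for yaw in [-4.5,175.5,-184.5]:
  for z in (.24,.46):
    for p in [180]:
        q=r.inverse_kinematics([.61,.227,z],[p,0,yaw]); print(yaw,z,None if q is None else np.round(q,1))
q=r.inverse_kinematics([.50,.227,.47],[180,0,-4.5]); print(q)
r.reach([.50,.235,.47],[180,0,-4.5]); snap('wrist','w1.png')
r.reach([.58,.235,.47],[180,0,-4.5]); snap('wrist','w2.png'); print(r.sense()['clock'])
```

```text
-4.5 0.24 [ 17.4  14.6  76.8  -0.   88.6 111.9]
-4.5 0.46 [ 17.4  14.6  54.4  -0.  111.  111.9]
175.5 0.24 [ 17.4  14.6  76.8   0.   88.6 -68.1]
175.5 0.46 [ 17.4  14.6  54.4   0.  111.  -68.1]
-184.5 0.24 [ 17.4  14.6  76.8   0.   88.6 -68.1]
-184.5 0.46 [ 17.4  14.6  54.4   0.  111.  -68.1]
[ 2.08681586e+01 -1.30208735e+00  7.05126317e+01 -2.54444375e-14
  1.10789456e+02  1.15368159e+02]
3.8167
```

View pics/w1.png

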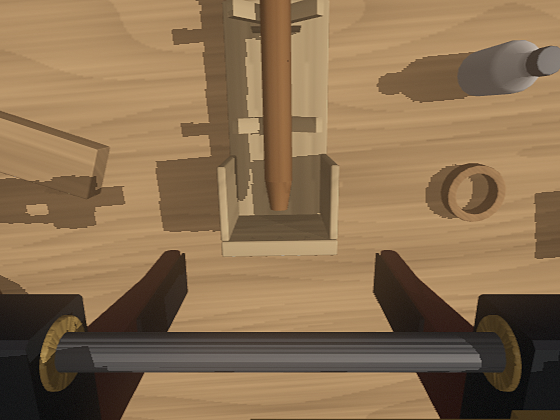

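View pics/w2.png

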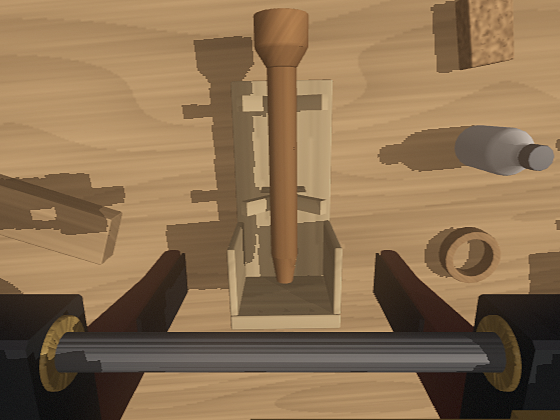

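w1 shows the guard end wall at rows 240–254, columns 223–338, with the tail at (281,208). w2 shows the whole stem, with the cup mouth at about (281,12), the tail at (285,282), and both forks. Next I'll mask the stem and fit its axis and ends.

Run:
```python
from h import *
for f,b in [('w1',(200,0,360,260)),('w2',(220,0,350,330))]:
    im=cv2.imread(f'pics/{f}.png'); h=cv2.cvtColor(im,cv2.COLOR_BGR2HSV)
    print(f,[(p,h[p[1],p[0]].tolist()) for p in [(278,100),(275,100),(283,160),(283,180),(240,60),(283,30),(283,245),(180,60),(283,270)]])
for f,b in [('w1',(205,90,355,265)),('w2',(215,70,350,340))]:
    im=cv2.imread(f'pics/{f}.png'); x0,y0,x1,y1=b; k=min(790/(x1-x0),590/(y1-y0)); print(f,k)
    cv2.imwrite(f'pics/z{f}.png',cv2.resize(im[y0:y1,x0:x1],None,fx=k,fy=k,interpolation=cv2.INTER_CUBIC))
```

```text
w1 [((278, 100), [14, 143, 141]), ((275, 100), [14, 143, 139]), ((283, 160), [15, 142, 151]), ((283, 180), [15, 144, 149]), ((240, 60), [18, 103, 116]), ((283, 30), [14, 144, 151]), ((283, 245), [18, 91, 191]), ((180, 60), [16, 109, 180]), ((283, 270), [16, 110, 170])]
w2 [((278, 100), [14, 141, 136]), ((275, 100), [14, 142, 126]), ((283, 160), [14, 141, 141]), ((283, 180), [14, 142, 142]), ((240, 60), [16, 118, 119]), ((283, 30), [14, 140, 160]), ((283, 245), [14, 141, 139]), ((180, 60), [16, 109, 178]), ((283, 270), [15, 144, 138])]
w1 3.3714285714285714
w2 2.185185185185185
```

View pics/zw1.png

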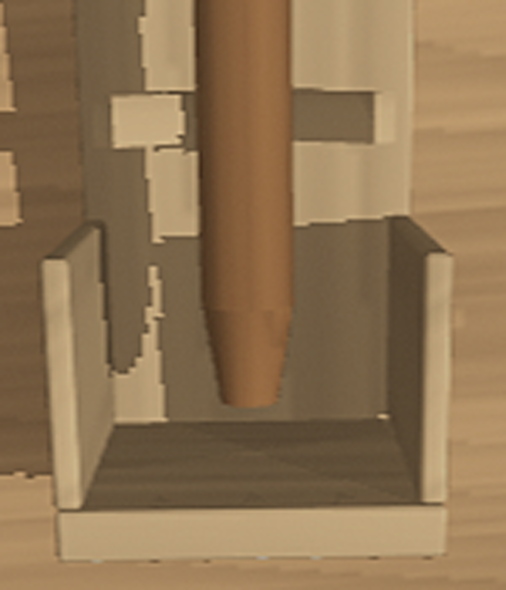

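View pics/zw2.png

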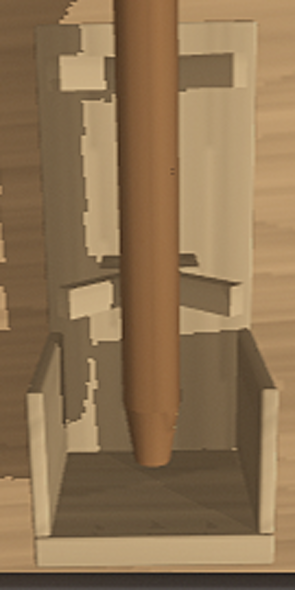

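```bash
cat > m2.py <<'E'
from h import *
W1=dict(np.load('pics/w1.npz'));W2=dict(np.load('pics/w2.npz'));T=dict(np.load('pics/top0.npz'));S=dict(np.load('pics/scene0.npz'))
z1=lambda p:((p[0]+.5)/3.3714-.5+205,(p[1]+.5)/3.3714-.5+90)
z2=lambda p:((p[0]+.5)/2.1852-.5+215,(p[1]+.5)/2.1852-.5+70)
zt=lambda p:((p[0]+.5)/3.4-.5+95,(p[1]+.5)/3.4-.5+95)
zs=lambda p:((p[0]+.5)/4.6-.5+290,(p[1]+.5)/4.6-.5+215)
def P(n,a,b,c=None,d=None):
    o=[(W1,z1(a)),(W2,z2(b))]+([(T,zt(c))] if c else [])+([(S,zs(d))] if d else [])
    X,e=tri(o); print(n,X.round(4),np.round(e,4)); return X
A=P('outer+y',(60,558),(37,563),(58,543),(574,157)); B=P('outer-y',(445,554),(273,563),(260,558),(395,20))
C=P('tip+y',(43,260),(28,392),(76,386),(462,258)); D=P('tip-y',(452,255),(277,390),(273,400),(287,120))
d=A-B; print(np.linalg.norm(d),np.degrees(np.arctan2(-d[0],d[1])))
e=(C+D-A-B)/2; print('len',np.linalg.norm(e),np.degrees(np.arctan2(e[1],e[0])))
d=C-D;print(np.linalg.norm(d))
def mask(f,box):
    im=cv2.imread(f'pics/{f}.png'); h=cv2.cvtColor(im,cv2.COLOR_BGR2HSV); x0,y0,x1,y1=box
    m=np.zeros(h.shape[:2],'uint8'); t=135 if f[0]=='w' else 160; m[y0:y1,x0:x1]=((h[...,0]<=(15 if f[0]=='w' else 17))&(h[...,1]>t-5))[y0:y1,x0:x1]
    m=cv2.morphologyEx(m,cv2.MORPH_OPEN,np.ones((3,3))); n,l,st,_=cv2.connectedComponentsWithStats(m); k=1+np.argmax(st[1:,4]); return (l==k).astype('uint8')
def axis(m,rows):
    c=[];
    for v in rows:
        u=np.flatnonzero(m[v]); c.append((v,(u[0]+u[-1])/2,u[-1]-u[0]+1))
    c=np.array(c); k=np.polyfit(c[:,0],c[:,1],1); print(' slope',k.round(4),'resid',np.abs(np.polyval(k,c[:,0])-c[:,1]).max().round(2),'w',c[0,2],c[-1,2]); return k
planes=[]
for f,s,b,rows in [('w1',W1,(255,0,305,215),range(5,175)),('w2',W2,(245,0,315,290),range(75,250)),('top0',T,(140,105,180,240),range(140,215))]:
    m=mask(f,b); print(f,cv2.boundingRect(m)); k=axis(m,rows)
    vs=np.flatnonzero(m.any(1)); top=(np.polyval(k,vs[0]),vs[0]-.5); bot=(np.polyval(k,vs[-1]),vs[-1]+.5)
    for z in (.075,): print('  ends at z',z,onz(s,top,z).round(4),onz(s,bot,z).round(4))
    for v in (vs[0],(vs[0]+vs[-1])/2,vs[-1]): pass
    X=onz(s,top,.075)-onz(s,bot,.075); print('  yaw',np.degrees(np.arctan2(X[1],X[0])), 'len',np.linalg.norm(X))
E
python3 m2.py
```

```text
outer+y [0.4417 0.2955 0.1061] [0.0005 0.0001 0.0005 0.001 ]
outer-y [0.4331 0.1843 0.1055] [0.0002 0.0008 0.     0.0006]
tip+y [0.529  0.289  0.1119] [0.0005 0.0007 0.0012 0.0008]
tip-y [0.5207 0.1804 0.1075] [0.0012 0.0009 0.0005 0.0018]
0.11159061620161272 -4.422587773512582
len 0.08767790239335457 -3.42043061504977
0.10899736108068536
w1 (260, 0, 32, 211)
 slope [1.80000e-02 2.74925e+02] resid 1.64 w 31.0 27.0
  ends at z 0.075 [0.6683 0.2258 0.075 ] [0.4736 0.238  0.075 ]
  yaw -3.5892339825816086 len 0.19502074478024384
w2 (254, 8, 54, 275)
 slope [1.570000e-02 2.801751e+02] resid 0.87 w 29.0 25.0
  ends at z 0.075 [0.741  0.2213 0.075 ] [0.4726 0.238  0.075 ]
  yaw -3.541308026252085 len 0.26892382886219895
top0 (144, 109, 33, 130)
 slope [-1.231000e-01  1.780489e+02] resid 0.53 w 15.0 14.0
  ends at z 0.075 [0.7468 0.2208 0.075 ] [0.475  0.2382 0.075 ]
  yaw -3.667077116034838 len 0.27241242195834897
```

Stem yaw is -3.6° in three views and the axis crosses at y=0.2294. The two stand-origin estimates, (0.610,0.2287) and (0.6097,0.2292), agree. One last height triangulation of the stem ends, then the grasp.

Run:
```python
from m2 import *
print('---')
P('tail',(251,403),(152,465),(186,486),(424,168))
for n,a,b,c in [('shoulder',(282,66),(228,125),(128,438)),('rim top',(281,8.5),(240,50),(75,468))]:
    o=[(W2,a),(T,zt(b))]; X,e=tri(o); print(n,'w2+top',X.round(4),np.round(e,4))
# fork +50 block tips (top faces outer ends), w2+top
for n,b,c in [('fork+50 +y outer near',(61,90),(153,183)),('fork+50 -y outer near',(232,86),(288,192)),('fork-50 +y',(72,318),(131,350))]:
    X,e=tri([(W2,z2(b)),(T,zt(c))]); print(n,X.round(4),np.round(e,4))
```

```text
outer+y [0.4417 0.2955 0.1061] [0.0005 0.0001 0.0005 0.001 ]
outer-y [0.4331 0.1843 0.1055] [0.0002 0.0008 0.     0.0006]
tip+y [0.529  0.289  0.1119] [0.0005 0.0007 0.0012 0.0008]
tip-y [0.5207 0.1804 0.1075] [0.0012 0.0009 0.0005 0.0018]
0.11159061620161272 -4.422587773512582
len 0.08767790239335457 -3.42043061504977
0.10899736108068536
w1 (260, 0, 32, 211)
 slope [1.80000e-02 2.74925e+02] resid 1.64 w 31.0 27.0
  ends at z 0.075 [0.6683 0.2258 0.075 ] [0.4736 0.238  0.075 ]
  yaw -3.5892339825816086 len 0.19502074478024384
w2 (254, 8, 54, 275)
 slope [1.570000e-02 2.801751e+02] resid 0.87 w 29.0 25.0
  ends at z 0.075 [0.741  0.2213 0.075 ] [0.4726 0.238  0.075 ]
  yaw -3.541308026252085 len 0.26892382886219895
top0 (144, 109, 33, 130)
 slope [-1.231000e-01  1.780489e+02] resid 0.53 w 15.0 14.0
  ends at z 0.075 [0.7468 0.2208 0.075 ] [0.475  0.2382 0.075 ]
  yaw -3.667077116034838 len 0.27241242195834897
---
tail [0.4754 0.238  0.0754] [0.0006 0.0024 0.0016 0.0019]
shoulder w2+top [0.6924 0.2228 0.0828] [0.0014 0.0014]
rim top w2+top [0.7413 0.2196 0.0784] [0.0023 0.0023]
fork+50 +y outer near [0.6551 0.2629 0.0885] [0.0002 0.0002]
fork+50 -y outer near [0.6525 0.1878 0.0742] [0.0023 0.0023]
fork-50 +y [0.5546 0.2692 0.0875] [0.0004 0.0004]
```

```bash
cat >> h.py <<'E'
O=np.array([.6098,.2295]); YAW=-3.7
ux=np.array([np.cos(np.radians(YAW)),np.sin(np.radians(YAW))])
def st(tag=''):
    s=r.sense(); print(tag,round(s['clock'],2),'tcp',np.round(s['tcp_pos'],4),'rpy',np.round(s['orientation'],2),'F',np.round(s['contact_force'],2),'T',np.round(s['torque'],3),'open',round(s['opening'],4)); return s
E
python3 - <<'E'
from h import *
p=O+ux*.004
r.reach([*p,.40],[180,0,-3.6]); st('above'); snap('wrist','w3.png')
r.servo_line([*p,.30],speed=.15); r.servo_line([*p,.238],speed=.06); st('down'); snap('wrist','w4.png'); snap('scene','s4.png')
E
python3 - <<'E'
import cv2,numpy as np
cv2.imwrite('pics/c4.png',np.hstack([cv2.resize(cv2.imread('pics/w4.png'),(400,300)),cv2.resize(cv2.imread('pics/s4.png')[180:360,260:500],(400,300))]))
E
```

```text
above 4.22 tcp [0.613  0.2293 0.3997] rpy [ 1.7996e+02  1.5000e-01 -3.6100e+00] F [-0.61  0.79  0.85] T [ 0.081 -0.008 -0.032] open 0.0879
down 6.28 tcp [0.6139 0.2293 0.2387] rpy [-1.7998e+02 -6.0000e-02 -3.6000e+00] F [ 0.18 -0.17  0.48] T [-0.002 -0.018 -0.008] open 0.088
```

View pics/c4.png

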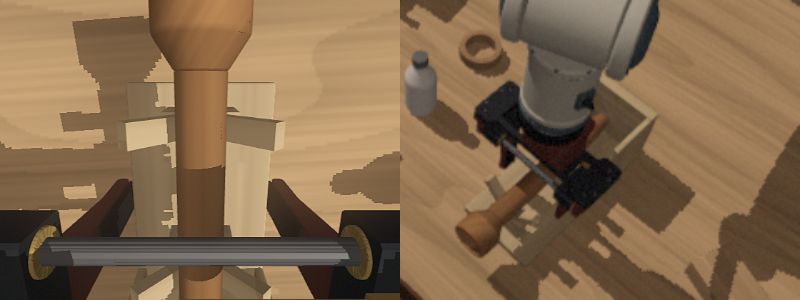

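The composite shows the fingers straddling the shaft, which sits at column ~200 of 400, between the two forks. Nothing is touching. Now I'll grip and lift a little, checking as it rises.

Run:
```python
from h import *
r.grab(squeeze=50); s=st('grip'); 
p=s['tcp_pos']
r.servo_line([p[0],p[1],.258],speed=.04); st('lift20'); snap('wrist','w5.png')
r.servo_line([p[0],p[1],.40],speed=.12); st('lift'); snap('wrist','w6.png'); snap('scene','s6.png'); snap('top','t6.png')
a=[cv2.imread(f'pics/{f}.png') for f in ('w6','s6')]
cv2.imwrite('pics/c6.png',np.hstack([cv2.resize(a[0],(400,300)),cv2.resize(a[1][150:330,240:480],(400,300))]))
```

```text
grip 7.34 tcp [0.6138 0.2291 0.238 ] rpy [179.99   0.    -3.61] F [ 0.58 -0.61  0.33] T [-0.118  0.02   0.057] open 0.027
lift20 7.99 tcp [0.6138 0.2291 0.2581] rpy [-1.7999e+02 -1.0000e-02 -3.6000e+00] F [ 0.63  0.14 -2.18] T [-0.034  0.012 -0.077] open 0.0271
lift 9.38 tcp [0.6138 0.2291 0.3987] rpy [ 1.7996e+02  1.1000e-01 -3.6000e+00] F [-0.03  0.25 -2.28] T [ 0.055  0.001 -0.032] open 0.0272
```

View pics/c6.png

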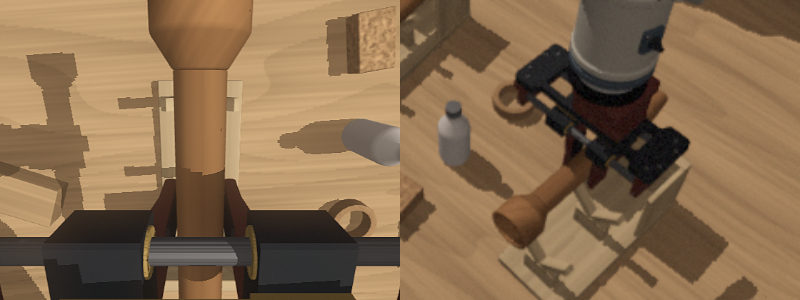

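Opening is 27 mm, Fz is -2.2 N (about 0.2 kg), and the cup shoulder stays at row 70 before and after the lift, so the stem has neither drooped nor slipped. Now I'll turn it end for end with joint 6.

Run:
```python
from h import *
q=np.array(r.sense()['joints']); print(q.round(1))
for k in range(2):
    q[5]-=90; r.move_joints(q.tolist()); 
st('turned')
p=O-ux*.009
r.servo_line([*p,.40],[180,0,180+YAW],speed=.06); r.wait(.3); st('over'); snap('wrist','w7.png'); snap('scene','s7.png'); snap('top','t7.png')
a=[cv2.imread(f'pics/{f}.png') for f in ('w7','s7','t7')]
cv2.imwrite('pics/c7.png',np.vstack([np.hstack([cv2.resize(a[0],(400,300)),cv2.resize(a[1][150:330,240:480],(400,300))]),np.hstack([cv2.resize(a[2][60:270,60:340],(400,300)),np.zeros((300,400,3),'uint8')])]))
```

```text
[ 17.5  13.9  61.4   0.  104.7 111.1]
turned 12.32 tcp [0.6138 0.2291 0.3989] rpy [-1.7997e+02 -9.0000e-02  1.7634e+02] F [ 0.21 -0.33 -3.3 ] T [ 0.057 -0.107 -0.02 ] open 0.0271
over 12.99 tcp [0.601  0.23   0.3999] rpy [-1.8000e+02 -1.0000e-02  1.7629e+02] F [-1.09  0.95 -2.2 ] T [ 0.01  -0.19  -0.059] open 0.0274
```

View pics/c7.png

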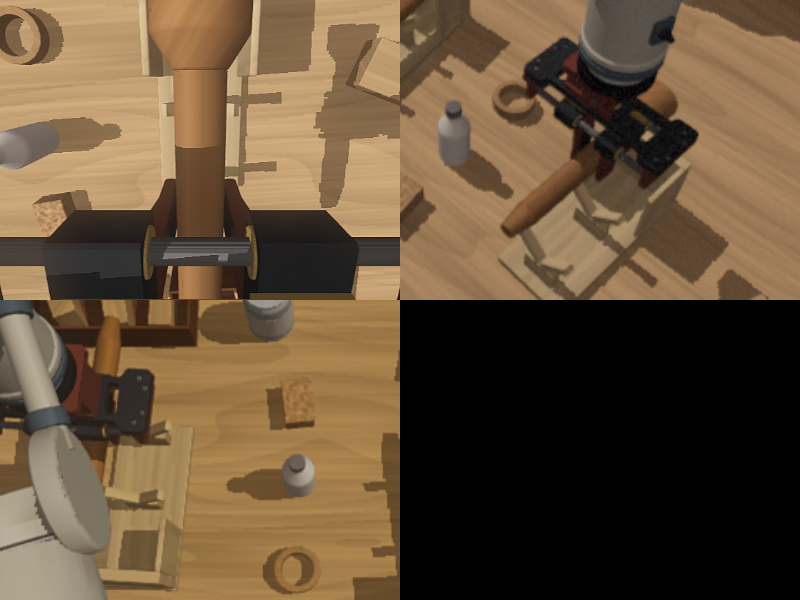

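The stem is reversed: the cup now points at the guard, and the wrist view shows it between the side walls. Tail tip is at scene px ≈(303,288) and top px ≈(138,72). I'll measure its position along the stand before lowering.

Run:
```python
from h import *
W=dict(np.load('pics/w7.npz'));S=dict(np.load('pics/s7.npz'));T=dict(np.load('pics/t7.npz'))
a=cv2.imread('pics/s7.png')[260:310,285:345];b=cv2.imread('pics/t7.png')[55:115,110:170];c=cv2.imread('pics/w7.png')[0:150,190:370]
cv2.imwrite('pics/c8.png',np.hstack([cv2.resize(a,(360,300),interpolation=2),cv2.resize(b,(300,300),interpolation=2)]));
cv2.imwrite('pics/c9.png',cv2.resize(c,None,fx=3,fy=3,interpolation=2))
def stand(X): d=X[:2]-O; return np.r_[d@ux,d@np.array([-ux[1],ux[0]]),X[2]].round(4)
X,e=tri([(S,(303,287)),(T,(138.4,72.6))]); print(X,e,stand(X))
print('shoulder',stand(onz(W,(280,98),.251)))
W6=dict(np.load('pics/w6.npz')); print('shoulder w6',stand(onz(W6,(280,98),.251)))
```

```text
[0.7381806  0.21927194 0.23931756] [4.752134622062761e-05, 4.7521346220540194e-05] [ 0.1288 -0.0019  0.2393]
shoulder [-8.59e-02  2.00e-04  2.51e-01]
shoulder w6 [8.06e-02 2.00e-04 2.51e-01]
```

View pics/c8.png

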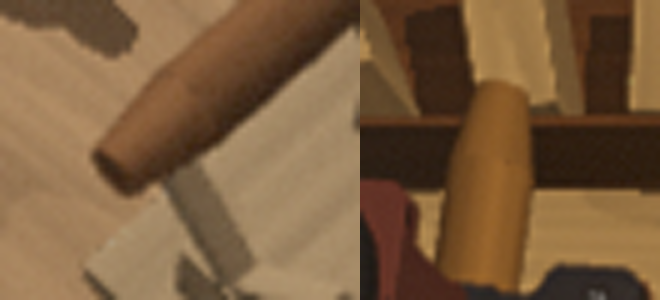

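View pics/c9.png

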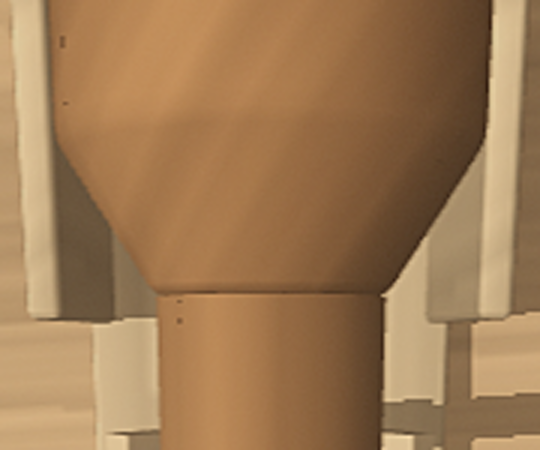

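Tail is at stand x=+0.129 and the shoulder at -0.086, so the mouth is at about -0.131. The cup centre is at zoom column 271 against 268 for the guard walls' centre, so it's centred between them. I'll lower it slowly, watching the force.

Run:
```python
from h import *
p=O-ux*.008
r.servo_line([*p,.40],speed=.03)
r.servo_line([*p,.29],speed=.1); st('290'); r.servo_line([*p,.25],speed=.05); r.wait(.2); s=st('250'); snap('wrist','w10.png'); snap('scene','s10.png')
a=[cv2.imread(f'pics/{f}.png') for f in ('w10','s10')]
cv2.imwrite('pics/c10.png',np.hstack([cv2.resize(a[0],(400,300)),cv2.resize(a[1][180:360,260:500],(400,300))]))
```

```text
290 14.64 tcp [0.602  0.2301 0.2912] rpy [1.7996e+02 1.0000e-01 1.7630e+02] F [-0.26  0.82 -1.97] T [ 0.08  -0.228 -0.016] open 0.0272
250 15.79 tcp [0.6019 0.23   0.2505] rpy [1.7998e+02 5.0000e-02 1.7630e+02] F [ 0.16  0.33 -2.25] T [ 0.034 -0.16   0.003] open 0.0271
```

View pics/c10.png

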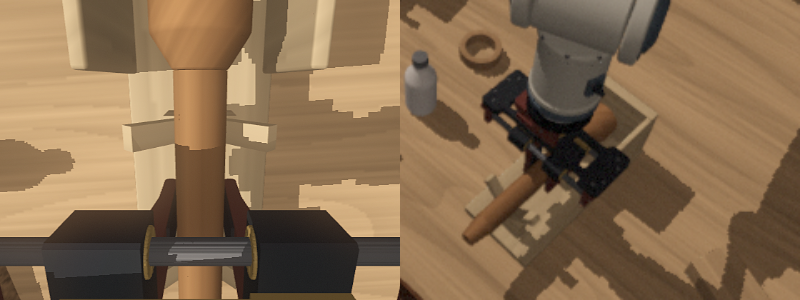

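The cup is centred between the guard walls (outer edges at columns 68 and 333, shaft at 200) and the shaft is over the notch. I'll take the last 12 mm in small steps.

Run:
```python
from h import *
p=O-ux*.008
r.servo_line([*p,.241],speed=.02)
z=.241
while z>.2345:
    r.servo_line([*p,z],speed=.02); r.wait(.15); s=st('z%.4f'%z)
    if s['contact_force'][2]>2: break
    z-=.001
```

```text
z0.2410 16.89 tcp [0.6018 0.23   0.2411] rpy [1.800e+02 1.000e-02 1.763e+02] F [-0.27 -0.11 -1.2 ] T [ 0.036 -0.197  0.032] open 0.0273
z0.2400 17.29 tcp [0.6018 0.23   0.24  ] rpy [-180.    -0.   176.3] F [-0.02 -0.53 -2.09] T [ 0.073 -0.201 -0.025] open 0.027
z0.2390 17.69 tcp [0.6018 0.23   0.239 ] rpy [180.    0.  176.3] F [ 0.01 -0.48 -2.29] T [ 0.045 -0.155 -0.019] open 0.0273
z0.2380 18.09 tcp [0.6019 0.23   0.2381] rpy [1.8000e+02 1.0000e-02 1.7629e+02] F [ 0.8  -1.03 -1.81] T [-0.    -0.198 -0.056] open 0.027
z0.2370 18.49 tcp [0.6018 0.23   0.238 ] rpy [1.7999e+02 5.0000e-02 1.7630e+02] F [-2.59 -1.45  6.03] T [-0.274  0.34   0.007] open 0.0273
```

Contact at TCP z=0.238, the same height as when gripped, so the stem is seated. I'll release, raise the arm, move clear and check.

Run:
```python
from h import *
r.let_go(); s=st('open'); p=s['tcp_pos']
r.servo_line([p[0],p[1],.30],speed=.05); r.servo_line([p[0],p[1],.47],speed=.15)
r.servo_line([.67,.235,.47],speed=.15); r.wait(.2); st('up'); snap('wrist','w11.png')
r.reach([.3,-.4,.47],[180,0,0]); st('away'); snap('scene','s11.png'); snap('top','t11.png')
a=[cv2.imread(f'pics/{f}.png') for f in ('w11','s11','t11')]
cv2.imwrite('pics/z11.png',np.hstack([cv2.resize(a[2][95:270,95:215],None,fx=3,fy=3,interpolation=2),cv2.resize(a[1][215:340,290:420],(400,525),interpolation=2)]))
```

```text
open 19.53 tcp [0.6018 0.23   0.237 ] rpy [180.    0.  176.3] F [-0.9   0.4   0.32] T [ 0.036 -0.088  0.003] open 0.0875
up 23.03 tcp [0.6692 0.2351 0.4709] rpy [1.7998e+02 5.0000e-02 1.7632e+02] F [ 0.52 -0.23  0.33] T [ 0.021 -0.201  0.013] open 0.0879
away 25.68 tcp [ 0.3005 -0.3998  0.47  ] rpy [-1.7999e+02 -1.0000e-02  7.0000e-02] F [0.2  0.59 0.52] T [ 0.007 -0.017  0.006] open 0.0872
```

View pics/w11.png

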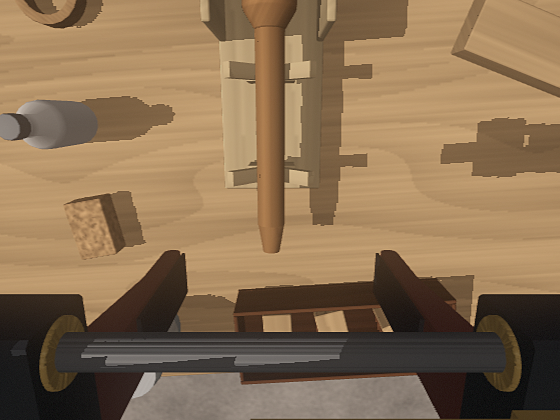

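View pics/z11.png

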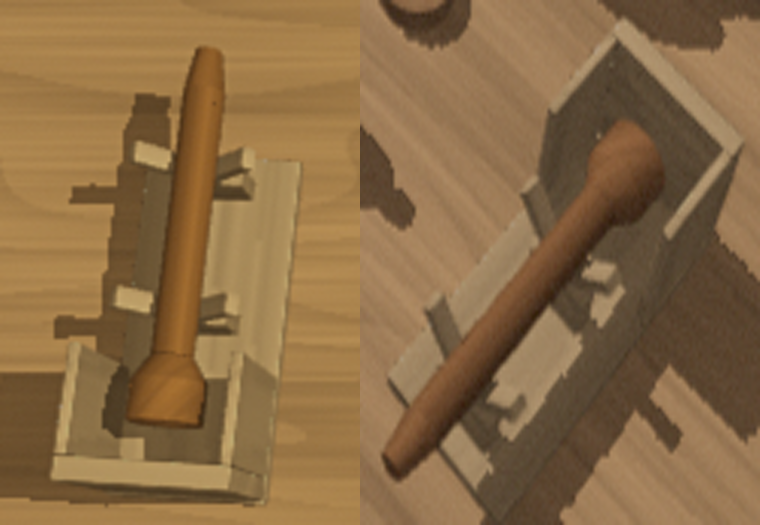

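View pics/t11.png

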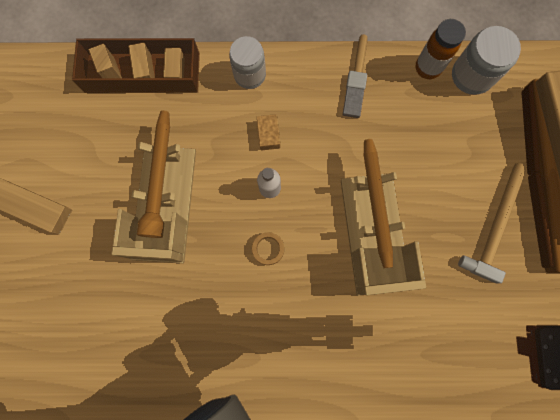

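All views show the stem seated in both notches with its cup inside the guard. In the top view the cup end is at about (150,235) and the tail at (164,111). A numerical check follows.

Run:
```python
from h import *
W=dict(np.load('pics/w11.npz'));S=dict(np.load('pics/s11.npz'));T=dict(np.load('pics/t11.npz'))
def stand(X): d=X[:2]-O; return np.r_[d@ux,d@np.array([-ux[1],ux[0]]),X[2]].round(4)
X,e=tri([(S,(300.4,326.2)),(T,(164.3,110.7)),(W,(271,252))]); print('tail (exp .130,0,.075)',stand(X),np.round(e,4))
print('shoulder (exp -.085,0)',stand(onz(W,(269,26),.089)),'top cam',stand(onz(T,(95+174/3,95+353/3),.089)))
print('mouth low rim, top cam z .05..',stand(onz(T,(95+163/3,95+426/3),.060)), stand(onz(T,(95+163/3,95+426/3),.09)))
a=cv2.imread('pics/top0.png').astype(int);b=cv2.imread('pics/t11.png').astype(int)
d=np.abs(a-b)[130:300,335:430]; print('plain-stem region diff max/mean',d.max(),d.mean().round(2))
```

```text
tail (exp .130,0,.075) [0.1307 0.0007 0.0771] [0.0016 0.0014 0.0003]
shoulder (exp -.085,0) [-0.0853  0.0001  0.089 ] top cam [-0.0857 -0.0067  0.089 ]
mouth low rim, top cam z .05.. [-0.1305  0.0042  0.06  ] [-0.1336 -0.0057  0.09  ]
plain-stem region diff max/mean 9 3.57
```

Run:
```python
from h import *
st('final'); r.hand_in()
```

```text
final 25.78 tcp [ 0.3005 -0.3998  0.47  ] rpy [-1.8e+02 -0.0e+00  7.0e-02] F [ 0.56 -0.86  0.41] T [-0.009 -0.003  0.001] open 0.0877
the job is handed in; nothing more can be done
```

I lifted the cup stem out of its stand, turned it end for end with joint 6, and lowered it back into the same notches. I released it only after the force reading showed contact. The contact height matched the height at which I had gripped it. I handed the job in at 25.8 s, with the arm well clear.

**Last checks:**
- **Tail:** it triangulated at stand (0.131, 0.001, 0.077), against an expected (0.130, 0, 0.075).
- **Cup:** its shoulder is at x = -0.085, so the mouth is at about -0.130, between the guard walls.
- **Plain stem:** its part of the top image is unchanged, with no visible movement.
- **Guard:** nothing was seen touching it. The highest force I read at the arm was about 6 N, in the last reading before release with the stem already in the notches. I had no direct reading of force on the guard itself.

**Disagreements:** the top camera put the shoulder about 7 mm to one side, where the wrist camera put it at 0. I picked that top-view pixel by eye and trusted the wrist view and the tail measurement instead. The stand's yaw came out between -3.4° and -4.4° depending on which points I used. I used -3.7°, close to the -3.6° measured for the seated stem. My early estimates of some rim and fork-tip heights were up to 15–20 mm off what the text gives, and I did not use those heights.

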